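# Build the nested taper stack and lock it under the keeper

## Task

Build the taper stack in the aluminium socket of the training station: first swing the keeper arm well out of the way by its orange handle (about a quarter turn), then, one part at a time, lower the blue sleeve into the socket, the yellow sleeve into the blue one and the red cone into the yellow one, each fully home with its flange lying flat on the rim below and let go before the next; do not drop them in. Finally swing the keeper arm back to its closed stop, over the top of the red cone, and leave the other things on the table undisturbed.

Things in the scene. Friction and masses are not known exactly. Their poses are not given: they have to be found in the camera images.
- station: Fixed grey base plate 225 x 110 mm, 10 mm thick, carrying the aluminium tapered socket (88 mm outside diameter, rising to 72 mm) and a steel post 26 mm in diameter, 130 mm from the socket's axis along the station's +x (away from the robot), 196 mm high. Origin: on the table under the socket's axis. The station's position and yaw vary.
- socket_mouth (a point): Centre of the socket's flat top rim, 72 mm above the table. Bore 58 mm in diameter at the mouth, narrowing by 1 mm in radius per 5 mm of depth; open to 62 mm deep. z is the socket's axis (up).
- keeper (a joint): Hinge of the dark steel keeper arm on top of the post, about the vertical. 0 = closed stop (arm over the socket), grows as the arm swings clockwise seen from above, from the station's -x direction towards its +y, up to 1.9 rad. It starts between 0 and 0.5. Light friction (about 0.5 N at the handle); it stays where it is left.
- keeper_hinge (a point): Point on the keeper's hinge axis (vertical) at the level of the arm's underside, 196 mm above the table; belongs to the station. The arm's underside clears the top of a properly seated stack (192 mm) by 4 mm.
- keeper_grip (a point): Grip point of the keeper's upright orange handle, a cylinder 24 mm in diameter, 48 mm high, standing on the arm's end 130 mm from the hinge axis; the point lies on the handle's axis 24 mm below its top and 24 mm above the arm's 10 mm thick end disc (44 mm in diameter). 230 mm above the table; at the closed stop it is right above the socket's axis.
- blue: Blue tapered sleeve, 100 mm high in all, about 0.25 kg. Origin: centre of the flange's underside (the face that seats); z axis = the part's axis, up when standing as it should, collar above, taper below. Taper below the flange 60 mm long, diameter 54 mm at the flange, 30 mm at the tip. Flange 80 mm in diameter, 4 mm thick. Collar above it (to grip from above) 62 mm in diameter, up to 40 mm above the origin, open at the top. Goes into the socket with 2 mm of play all round.
- blue_rim (a point): Centre of the blue sleeve's top rim, 40 mm above its origin. Bore 50 mm in diameter here, narrowing downwards with the same 1 in 5 taper.
- yellow: Yellow tapered sleeve, 95 mm high in all, about 0.18 kg. Origin: centre of the flange's underside (the face that seats); z axis = the part's axis, up when standing as it should, collar above, taper below. Taper 55 mm long, diameter 46 mm at the flange, 24 mm at the tip. Flange 60 mm in diameter, 4 mm thick. Collar 48 mm in diameter, up to 40 mm above the origin, open at the top. Goes into the blue sleeve with 2 mm of play all round.
- yellow_rim (a point): Centre of the yellow sleeve's top rim, 40 mm above its origin. Bore 38 mm in diameter here, narrowing downwards with the same taper.
- red: Red solid cone plug, 90 mm high in all, about 0.16 kg. Origin: centre of the flange's underside (the face that seats); z axis = the part's axis, up when standing as it should, collar above, taper below. Taper 50 mm long, diameter 34 mm at the flange, 14 mm at the tip. Flange 48 mm in diameter, 4 mm thick. Round knob above it 30 mm in diameter, up to 40 mm above the origin. Goes into the yellow sleeve with 2 mm of play all round.
- blue_stand_top (a point): Fixed white stand, a 100 x 100 mm plate on four short legs; the point is the centre of its hole in the top face, 75 mm above the table. The blue sleeve hangs in it by its flange; it must be lifted straight up by at least 60 mm to come out.
- yellow_stand_top (a point): The same kind of stand, holding the yellow sleeve. Which stand is at which place varies.
- red_stand_top (a point): The same kind of stand, holding the red cone.
- green_disc: Bystander: green training disc 66 mm in diameter, 15 mm high, on the white kit plate at the left (plate's top 70 mm above the table). Origin under its centre.
- white_disc: Bystander: white training disc, same size, on the kit plate.
- orange_disc: Bystander: orange training disc, same size, on the kit plate.
- bearing: Bystander: steel bearing ring 60 mm in diameter, 16 mm high, lying on the table. Origin under its centre.
- driver: Bystander: screwdriver 190 mm long with a red handle, lying on the table at the right.
- water: Bystander: clear water bottle 64 mm in diameter, 200 mm high, standing at the right side.
Mind the look-alikes: they are no part of the job. What is shaped like the blue but green or pink is not meant.

How it is judged (in metres and radians):
On the way, in this order (a step that is already met when the one before it is completed fails the run):
1. the keeper arm is swung well clear of the socket (more than 1.0 rad) (value of joint keeper above 1 rad), for 0.1 s.
2. the blue sleeve is fully home in the socket and let go, the keeper still clear (horizontal distance between blue and socket_mouth below 0.004 m and z of blue in the frame of socket_mouth between -0.003 and 0.003 m and angle between blue's own z axis and vertical below 0.05 rad and linear speed of blue below 0.03 m/s and contact force between the fingers and blue below 0.2 N and value of joint keeper above 0.8 rad), for 0.2 s.
3. the yellow sleeve is fully home in the blue one and let go, blue still home (horizontal distance between blue and socket_mouth below 0.004 m and z of blue in the frame of socket_mouth between -0.003 and 0.003 m and angle between each of blue, yellow's own z axis and vertical below 0.05 rad and linear speed of each of blue, yellow below 0.03 m/s and horizontal distance between yellow and blue_rim below 0.004 m and z of yellow in the frame of blue_rim between -0.003 and 0.003 m and contact force between the fingers and yellow below 0.2 N), for 0.2 s.
4. the red cone is fully home in the yellow sleeve and let go, the others still home (horizontal distance between blue and socket_mouth below 0.004 m and z of blue in the frame of socket_mouth between -0.003 and 0.003 m and angle between each of blue, yellow, red's own z axis and vertical below 0.05 rad and linear speed of each of blue, yellow, red below 0.03 m/s and horizontal distance between yellow and blue_rim below 0.004 m and z of yellow in the frame of blue_rim between -0.003 and 0.003 m and horizontal distance between red and yellow_rim below 0.004 m and z of red in the frame of yellow_rim between -0.003 and 0.003 m and contact force between the fingers and red below 0.2 N), for 0.2 s.
At the end, for the whole second after the job is handed in: Blue flange on the socket's rim, yellow flange on the blue rim, red flange on the yellow rim: each within 3 mm in height and 4 mm off the axis of what it sits in, upright within 0.05 rad and at rest; keeper within 0.12 rad of its closed stop; everything let go (horizontal distance between blue and socket_mouth below 0.004 m and z of blue in the frame of socket_mouth between -0.003 and 0.003 m and angle between each of blue, yellow, red's own z axis and vertical below 0.05 rad and linear speed of each of blue, yellow, red below 0.03 m/s and horizontal distance between yellow and blue_rim below 0.004 m and z of yellow in the frame of blue_rim between -0.003 and 0.003 m and horizontal distance between red and yellow_rim below 0.004 m and z of red in the frame of yellow_rim between -0.003 and 0.003 m and value of joint keeper below 0.12 rad); the robot touches nothing.
It fails at once if a bystander (disc, bearing ring, screwdriver or bottle) is moved by more than 40 mm (distance of any of green_disc, white_disc, orange_disc, bearing, driver, water from where it was at the start of the episode above 0.04 m).
It fails at once if a part is dropped (moving faster than 0.7 m/s out of the fingers) ((linear speed of blue above 0.7 m/s and contact force between the fingers and blue below 0.05 N) or (linear speed of yellow above 0.7 m/s and contact force between the fingers and yellow below 0.05 N) or (linear speed of red above 0.7 m/s and contact force between the fingers and red below 0.05 N)).
It also fails if it takes over 72 s, if anything falls off the work surface, if the arm or the gripper's body presses on something with over 40 N, if the wrist force passes 120 N, or if a joint passes its speed limit or range.

## Robot

A 6-joint arm with a two-finger parallel gripper is mounted at the origin on the work surface. World frame = base frame: x ahead of the robot, y to its left, z up, the work surface at z = 0. Lengths are in mm, angles in rad, forces in N, time in s.
With the tool pointing down it reaches from about 300 to 850 mm from the base axis. Payload 5.4 kg.
Tool frame: the origin (TCP) lies midway between the tips of the shut fingers; the grasp point (between the pads) lies 19 mm behind it; z points along the fingers, y is the direction in which the jaws open and shut (so a half turn about z gives the same grasp; the last joint's range is limited). The gripper opens to 85 mm and grips with 20 to 120 N. Pads are 22 mm wide; open, the fingers measure 114 mm over their backs; the gripper's body (76 mm by 85 mm) begins 54 mm behind the grasp point. The pads swing forward as they close: fully open they stand 13 mm farther back than shut.
Start: joints at [1.051, 0.158, 1.597, -0, 1.386, -0.21], TCP at [175.309, 547.607, 231.299] pointing down, gripper open.
Joint ranges: [-2.91, 2.91], [-0.94, 2.29], [0.18, 2.7], [-1.29, 4.43], [0.17, 2.64], [-3, 3]. Speed limits (rad/s): [2.57, 2.57, 3.14, 3.14, 3.14, 3.14].

## Interface

Orientations are given as a rotation vector (axis times angle).
In Python, from cell import ctrl gives the robot as it stands.
- The arm moves only by the tool carry_out, never from a script. Its argument "steps" is a list that holds one entry, the list of rows, each a list of 7 numbers: the shift along the tool's x, y, z in m, then the turn, a rotation vector about the tool's x, y, z in degrees, then the closure, from -1 (fully open) to 1 (shut). In form: [[[tx, ty, tz, rx, ry, rz, gripper], ...]]. A call has 1 to 10 rows; each row is the pose to reach, as a shift and turn from the pose measured when the call began, along the tool's axes at that moment; what a row does not reach only later rows make up. A row lasts 1/10 s, in which the tool goes at most 50 mm and 8.59 degrees, less where a joint would pass 70% of its speed; a pose out of reach is approached as far as the arm can. A call with a gripper value outside its range is refused whole. The fingers move at their own pace and stop on an object; "grip_force" is the grip in N (left out, the last holds). Time passes only in rows, so rows that repeat a pose let the fingers close. It gives the time, the measured TCP pose, the force and the opening at its end, in the units of the state.
- ctrl.sense(): the state, without advancing time (a new reading comes with each control period).
- ctrl.grab_frame(name): name is "scene" or "top" or "wrist"; returns a dict with "frame" (384x512x3 uint8, red, green, blue), "camera_matrix" (3x3 intrinsics, pixels), "R" (3x3) and "t" (3): a world point X has camera coordinates R X + t; the wrist camera has in their place "hand_eye" (4x4, takes a point from camera to tool coordinates, whose origin is the TCP and whose axes are the flange's). Camera axes: x right, y down, z forward; pixel columns grow to the right and rows downward; lengths in mm; the calibration is good to about 2 mm. A picture is of the moment at which its call begins: read the wrist's pose just before it. There is no depth.
- ctrl.finish_job(): hands the job in, once; it reports no verdict.
The state is a dict: "time": time; "qpos": joint angles; "joint_vel": joint speeds; "joint_torque": joint torques, N m; "eef_pos": TCP position; "tool_rot": TCP orientation; "wrist_force": force on the tool from outside, world axes, zero at the start; "moment": the same for the moment, N m; "grip_width": finger opening in mm.
Only numpy, scipy, OpenCV 4.12 (cv2) and the standard library are available. Lean on these libraries where they do the work, as an engineer would, in place of code of your own. Each camera call takes 0.05 s, during which the arm holds its last target. There are 200 camera calls.

## Working session

There is one attempt and no reset: what is moved stays moved. The work goes in short steps, Python scripts to look and compute and a tool call to move; the robot and the scene stay as the last step left them, time stands still between calls to the robot, and variables do not carry over. Pictures are saved under pics/ and viewed, about 8 in all and at most 12, crops included, and the job is handed in when it is done.

Besides the shell and the picture viewer there is one more tool, called after "Emit:" as name([rows], argument=value, ...), one row to a line, values as JSON. carry_out: Moves the arm, as the interface text tells. Its arguments: {"type":"object","properties":{"steps":{"type":"array"},"grip_force":{"type":"number"}},"required":["steps"]}

```bash
mkdir -p pics; ls; python3 - <<'E'
from cell import ctrl
import cv2,numpy as np
s=ctrl.sense();print({k:np.round(v,3).tolist() for k,v in s.items()})
for n in("scene","top"):
    d=ctrl.grab_frame(n);cv2.imwrite(f"pics/{n}0.png",cv2.resize(d["frame"][:,:,::-1],(800,600),interpolation=cv2.INTER_CUBIC))
    np.savez(f"pics/{n}0.npz",**d);print(n,d["camera_matrix"],d["R"],d["t"])
d=ctrl.grab_frame("wrist");print(d["camera_matrix"],d["hand_eye"])
E
```

```text
pics
{'time': 0.0, 'qpos': [1.051, 0.159, 1.598, 0.0, 1.386, -0.21], 'joint_vel': [0.001, 0.002, -0.0, -0.0, 0.0, 0.0], 'joint_torque': [0.001, -39.601, -33.142, -0.0, 0.009, -0.0], 'eef_pos': [175.007, 547.095, 230.302], 'tool_rot': [-0.485, -3.103, 0.003], 'wrist_force': [0.361, 0.697, 0.356], 'moment': [0.016, -0.014, -0.007], 'grip_width': 85.256}
scene [[349.77578645   0.         258.45693218]
 [  0.         349.77578645 190.83326259]
 [  0.           0.           1.        ]] [[ 0.57533227  0.81789942  0.00577211]
 [ 0.61749625 -0.42971387 -0.65882044]
 [-0.5363685   0.38260492 -0.75227808]] [-240.6841657  -205.93759768 1471.45820878]
top [[364.9643196    0.         258.26001556]
 [  0.         364.9643196  196.06786769]
 [  0.           0.           1.        ]] [[-0.0098535  -0.99993415  0.00588287]
 [-0.99431005  0.0091737  -0.10612903]
 [ 0.10606807 -0.00689514 -0.99433496]] [ -30.80032701  492.8806788  1326.98028865]
[[284.82125038   0.         256.49100683]
 [  0.         284.82125038 191.18366197]
 [  0.           0.           1.        ]] [[-1.09326940e-03 -9.58156933e-01 -2.86241327e-01  7.19094206e+01]
 [ 9.99998855e-01 -7.48028133e-04 -1.31546276e-03 -7.76698268e-01]
 [ 1.04630320e-03 -2.86242438e-01  9.58156653e-01 -1.43661893e+02]
 [ 0.00000000e+00  0.00000000e+00  0.00000000e+00  1.00000000e+00]]
```

View pics/top0.png

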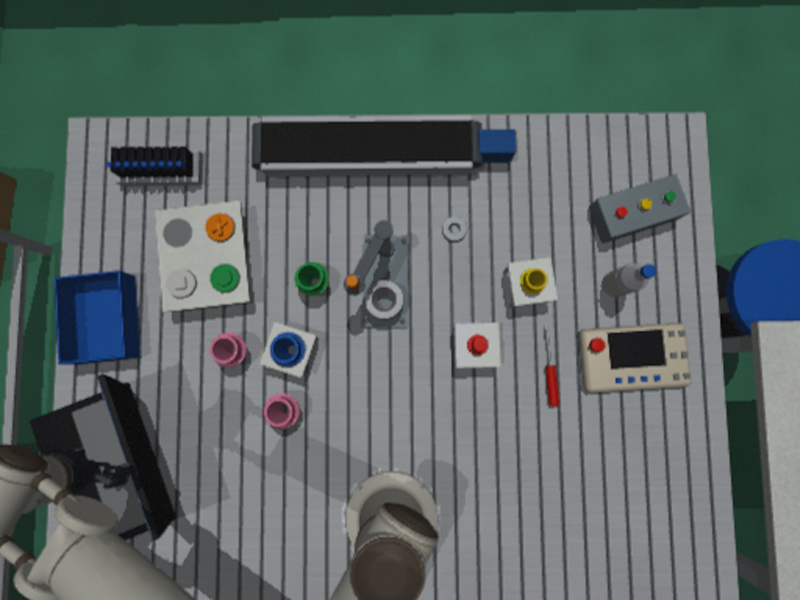

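View pics/scene0.png

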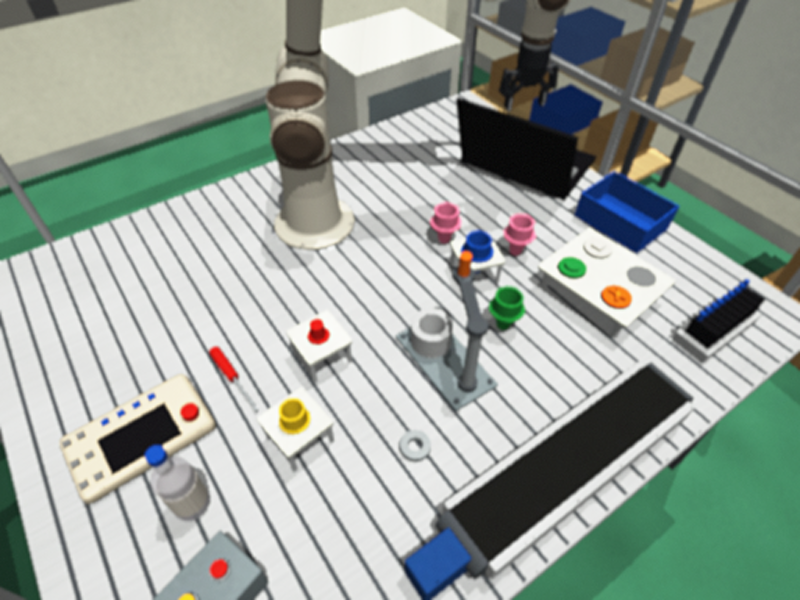

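```bash
cat > h.py <<'E'
from cell import ctrl
import cv2,numpy as np
from scipy.spatial.transform import Rotation as Ro
def toW(K,R,t,uv,z):
    d=R.T@np.linalg.solve(K,[uv[0],uv[1],1.]);c=-R.T@t
    return c+d*(z-c[2])/d[2]
def saved(n,view,z,sc=1.5625):
    d=np.load(f"pics/{n}.npz");uv=[(v+.5)/sc-.5 for v in view]
    return np.round(toW(d["camera_matrix"],d["R"],d["t"],uv,z),1)
def snap(name,cam="wrist"):
    s=ctrl.sense();d=ctrl.grab_frame(cam)
    if cam=="wrist":
        T=np.eye(4);T[:3,:3]=Ro.from_rotvec(s["tool_rot"]).as_matrix();T[:3,3]=s["eef_pos"]
        M=np.linalg.inv(T@d.pop("hand_eye"));d["R"]=M[:3,:3];d["t"]=M[:3,3]
    np.savez(f"pics/{name}.npz",**d)
    cv2.imwrite(f"pics/{name}.png",cv2.resize(d["frame"][:,:,::-1],(800,600),interpolation=cv2.INTER_CUBIC))
def move(target,yawdeg=0):
    """shift in tool axes (m) to world target mm; optional desired tool rot: straight down with tool-x heading yawdeg"""
    s=ctrl.sense();R=Ro.from_rotvec(s["tool_rot"])
    sh=R.inv().apply(np.array(target)-s["eef_pos"])/1000
    c,q=np.cos(np.radians(yawdeg)),np.sin(np.radians(yawdeg))
    Rt=Ro.from_matrix(np.array([[c,q,0],[q,-c,0],[0,0,-1]]))
    print("t",round(s["time"],2),"pos",np.round(s["eef_pos"],1),"shift",np.round(sh,4),"rot",np.round((R.inv()*Rt).as_rotvec(degrees=True),2),"F",np.round(s["wrist_force"],1),"w",round(float(s["grip_width"]),1))
E
python3 - <<'E'
from h import *
for n,v,z in[("socket",(384,299),72),("blue",(288,347),115),("yellow",(536,278),115),("red",(478,343),115),("hinge",(383,229),214),("handle",(352,281),254)]:
    print(n,saved("top0",v,z))
for n,v,z in[("socket",(430,330),72),("blue",(479,241),115),("yellow",(293,407),115),("red",(317,323),115),("handle",(465,254),254)]:
    print(n,saved("scene0",v,z))
E
```

```text
socket [505.7  10.1  72. ]
blue [396.3 220.5 115. ]
yellow [ 544.7 -330.5  115. ]
red [ 401.  -197.6  115. ]
hinge [634.7   7.3 214. ]
handle [520.3  68.2 254. ]
socket [515.1  -2.6  72. ]
blue [398.1 224.  115. ]
yellow [ 540.2 -327.6  115. ]
red [ 397.1 -199.4  115. ]
handle [516.9  69.1 254. ]
```

```bash
python3 - <<'E'
from h import *
move([518,69,300],123)
E
```

```text
t 0.15 pos [175.1 547.2 230.5] shift [-0.4724 -0.351  -0.0691] rot [-9.000e-02  1.000e-02  3.925e+01] F [ 0.9 -0.5 -0.4] w 85.3
```

Emit:
carry_out([
  [[0,0,-0.05,0,0,0,-1],[-0.03,-0.02,-0.07,0,0,6,-1],[-0.07,-0.05,-0.07,0,0,12,-1],[-0.11,-0.08,-0.07,0,0,18,-1],[-0.15,-0.11,-0.07,0,0,24,-1],[-0.19,-0.14,-0.07,0,0,30,-1],[-0.23,-0.17,-0.07,0,0,36,-1],[-0.27,-0.2,-0.07,0,0,39.2,-1],[-0.31,-0.23,-0.07,0,0,39.2,-1],[-0.35,-0.26,-0.07,0,0,39.2,-1]],
])

```text
time: 1.15
eef_pos: [429.9, 191.1, 300.7]
tool_rot: [-1.498, -2.761, 0.002]
wrist_force: [1.3, 0.1, 0.3]
grip_width: 85.2
```

```bash
python3 - <<'E'
from h import *
print(ctrl.sense()["qpos"])
move([518,69,300],123)
snap("w1")
E
```

```text
[ 1.61259384e-01 -1.58740857e-01  1.77794971e+00 -9.89480122e-04
  1.52320882e+00 -4.15352681e-01]
t 1.15 pos [429.9 191.1 300.7] shift [-0.1504  0.0073  0.0008] rot [-0.07  0.03  0.04] F [1.3 0.1 0.3] w 85.2
```

View pics/w1.png

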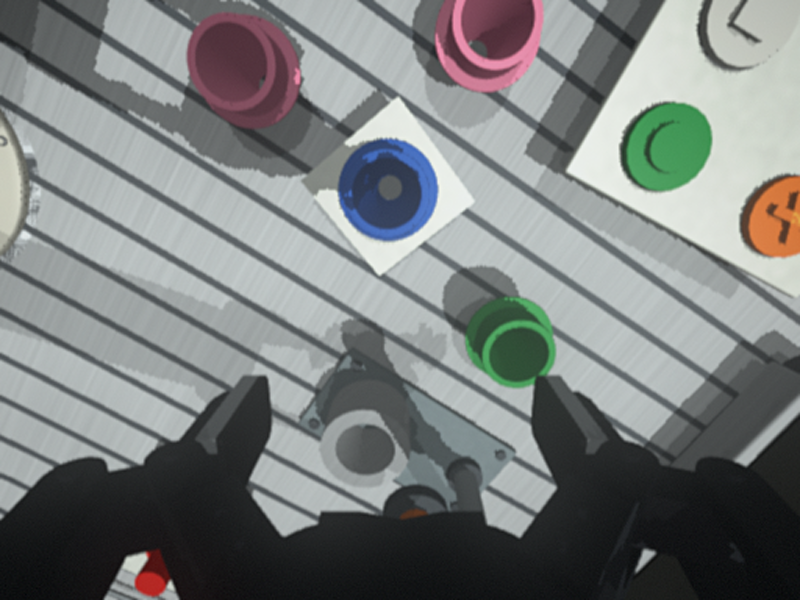

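```bash
python3 - <<'E'
from h import *
print(saved("w1",(388,188),115),saved("w1",(388,189),79),saved("w1",(364,449),72))
E
```

```text
[390.9 232.8 115. ] [391.3 230.   79. ] [503.7   9.7  72. ]
```

Emit:
carry_out([
  [[-0.05,0.003,0,0,0,0,-1],[-0.1,0.005,0,0,0,0,-1],[-0.15,0.0073,0,0,0,0,-1],[-0.15,0.0073,0.03,0,0,0,-1],[-0.15,0.0073,0.05,0,0,0,-1],[-0.15,0.0073,0.065,0,0,0,-0.3],[-0.15,0.0073,0.075,0,0,0,0.25],[-0.15,0.0073,0.08,0,0,0,0.25],[-0.15,0.0073,0.08,0,0,0,0.25]],
])

```text
time: 2.1
eef_pos: [520.7, 62.7, 221.2]
tool_rot: [1.504, 2.753, -0.008]
wrist_force: [0.0, 0.1, 0.3]
grip_width: 32.0
```

```bash
python3 - <<'E'
from h import *
move([518,69,220],123)
snap("s1","scene")
d=cv2.imread("pics/s1.png");cv2.imwrite("pics/s1c.png",cv2.resize(d[160:420,350:590],None,fx=2.3,fy=2.3,interpolation=2))
E
```

```text
t 2.1 pos [520.7  62.7 221.2] shift [0.0068 0.0011 0.0012] rot [-0.13  0.34 -0.29] F [0.  0.1 0.3] w 32.0
```

View pics/s1c.png

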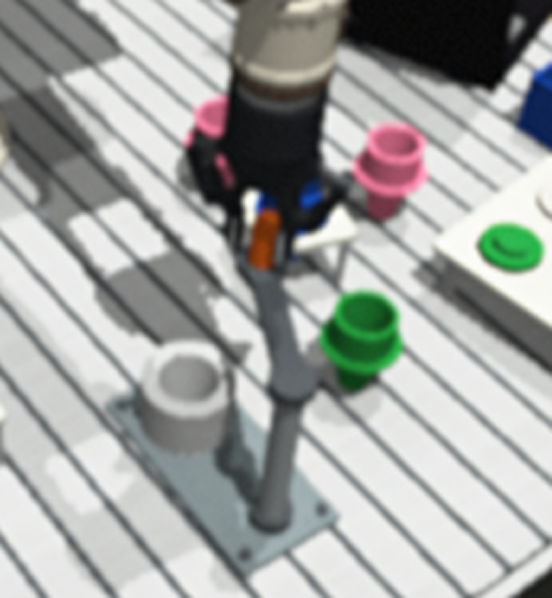

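```bash
python3 - <<'E'
from h import *
s=ctrl.sense();R=Ro.from_rotvec(s["tool_rot"])
for th in np.linspace(.48,1.55,9)[1:]:
    p=np.array([634+130*-np.cos(th),8.5+130*np.sin(th),220])
    print(round(th,2),np.round(R.inv().apply(p-s["eef_pos"])/1000,3))
E
```

```text
0.61 [0.014 0.017 0.002]
0.75 [0.019 0.033 0.002]
0.88 [0.023 0.05  0.002]
1.02 [0.023 0.068 0.002]
1.15 [0.022 0.085 0.002]
1.28 [0.018 0.102 0.002]
1.42 [0.012 0.118 0.002]
1.55 [0.004 0.134 0.002]
```

Emit:
carry_out([
  [[0.014,0.017,0.001,0,0,0,0.25],[0.019,0.033,0.001,0,0,0,0.25],[0.023,0.05,0.001,0,0,0,0.25],[0.023,0.068,0.001,0,0,0,0.25],[0.022,0.085,0.001,0,0,0,0.25],[0.018,0.102,0.001,0,0,0,0.25],[0.012,0.118,0.001,0,0,0,0.25],[0.004,0.134,0.001,0,0,0,0.25],[0.004,0.134,0.001,0,0,0,0.25],[0.004,0.134,0.001,0,0,0,0.25]],
])

```text
time: 3.15
eef_pos: [631.9, 138.5, 221.4]
tool_rot: [1.503, 2.752, -0.006]
wrist_force: [-0.5, -0.5, -0.3]
grip_width: 31.8
```

Emit:
carry_out([
  [[0,0,0,0,0,0,-0.2],[0,0,0,0,0,0,-0.6],[0,0,-0.01,0,0,0,-0.6],[0,0,-0.03,0,0,0,-1],[0,0,-0.055,0,0,0,-1],[0,0,-0.08,0,0,0,-1],[0,0,-0.08,0,0,0,-1]],
])

```text
time: 3.85
eef_pos: [633.5, 139.2, 307.4]
tool_rot: [1.499, 2.745, 0.001]
wrist_force: [0.1, 0.3, 0.9]
grip_width: 85.4
```

```bash
python3 - <<'E'
from h import *
move([391,231,300],150)
E
```

```text
t 3.85 pos [633.5 139.2 307.4] shift [ 0.2084 -0.1544  0.0038] rot [  0.26   0.77 -27.28] F [0.1 0.3 0.9] w 85.4
```

```bash
python3 - <<'E'
from h import *
move([443,201,300],150)
E
```

```text
t 3.85 pos [633.5 139.2 307.4] shift [ 0.1551 -0.1269  0.0046] rot [  0.26   0.77 -27.28] F [0.1 0.3 0.9] w 85.4
```

Emit:
carry_out([
  [[0.03,-0.025,0,0,0,-6,-1],[0.06,-0.05,0,0,0,-12,-1],[0.09,-0.075,0.002,0,0,-18,-1],[0.12,-0.1,0.004,0,0,-24,-1],[0.155,-0.127,0.005,0.26,0.77,-27.3,-1],[0.155,-0.127,0.005,0.26,0.77,-27.3,-1],[0.155,-0.127,0.005,0.26,0.77,-27.3,-1]],
])

```text
time: 4.55
eef_pos: [442.2, 201.0, 299.4]
tool_rot: [0.811, 3.035, -0.0]
wrist_force: [0.2, -1.0, -0.9]
grip_width: 85.8
```

```bash
cat >> h.py <<'E'
HSV={"blue":((105,120,30),(128,255,255)),"yellow":((18,130,40),(38,255,255)),"red":((172,140,40),(180,255,255))}
def find(name,col,near,zf=77,zr=115):
    d=np.load(f"pics/{name}.npz");K,R,t=d["camera_matrix"],d["R"],d["t"]
    im=d["frame"];h=cv2.cvtColor(im,cv2.COLOR_RGB2HSV);lo,hi=HSV[col]
    m=cv2.inRange(h,lo,hi)
    if col=="red": m|=cv2.inRange(h,(0,140,40),(8,255,255))
    m=cv2.morphologyEx(m,cv2.MORPH_CLOSE,np.ones((5,5)))
    for c in cv2.findContours(m,cv2.RETR_EXTERNAL,cv2.CHAIN_APPROX_NONE)[0]:
        if cv2.contourArea(c)<150: continue
        P=np.array([toW(K,R,t,p[0],zf)[:2] for p in cv2.convexHull(c)],np.float32)
        Q=np.array([toW(K,R,t,p[0],zr)[:2] for p in cv2.convexHull(c)],np.float32)
        (a,r)=cv2.minEnclosingCircle(P)
        if np.hypot(*(np.array(a)-near))<60:
            e=cv2.fitEllipse(P);print(col,"flange plane: circ",np.round(a,1),"r",round(r,1),"ell",np.round(e[0],1),np.round(e[1],1),"area",cv2.contourArea(c))
E
python3 - <<'E'
from h import *
snap("w2"); find("w2","blue",(391,231)); find("w1","blue",(391,231)); find("top0","blue",(391,231))
find("top0","yellow",(544,-330)); find("top0","red",(400,-198))
move([391,231,140],150)
E
```

```text
blue flange plane: circ [391.7 228.6] r 39.2 ell [391.8 228.6] [77.8 78.2] area 3113.0
blue flange plane: circ [391.7 228.5] r 39.2 ell [391.7 228.6] [77.7 78.1] area 3044.5
blue flange plane: circ [393.1 230. ] r 38.4 ell [392.9 230.1] [75.6 76.2] area 342.0
yellow flange plane: circ [ 545.8 -332.9] r 31.2 ell [ 545.6 -332.7] [56.1 62.5] area 195.0
t 4.6 pos [443.  200.8 299.6] shift [0.0603 0.0002 0.1596] rot [0.01 0.04 0.01] F [ 0.2 -0.   0.1] w 85.1
```

View pics/w2.png

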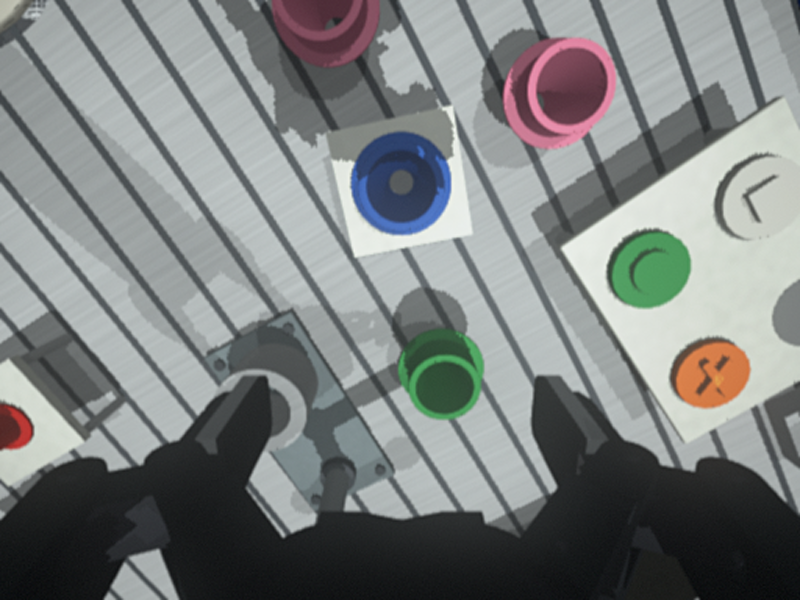

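```bash
python3 - <<'E'
from h import *
move([391.7,228.6,77],150)
E
```

```text
t 4.6 pos [443.  200.8 299.6] shift [ 0.0585 -0.0016  0.2226] rot [0.01 0.04 0.01] F [ 0.2 -0.   0.1] w 85.1
```

Emit:
carry_out([
  [[0.03,-0.001,0.01,0,0,0,-1],[0.0585,-0.0016,0.04,0,0,0,-1],[0.0585,-0.0016,0.08,0,0,0,-1],[0.0585,-0.0016,0.12,0,0,0,-1],[0.0585,-0.0016,0.155,0,0,0,-1],[0.0585,-0.0016,0.185,0,0,0,-1],[0.0585,-0.0016,0.205,0,0,0,-1],[0.0585,-0.0016,0.218,0,0,0,-1],[0.0585,-0.0016,0.2226,0,0,0,-1],[0.0585,-0.0016,0.2226,0,0,0,-1]],
], grip_force=40)

```text
time: 5.6
eef_pos: [392.2, 228.4, 76.9]
tool_rot: [0.814, 3.034, -0.0]
wrist_force: [0.2, -0.8, -0.5]
grip_width: 84.9
```

```bash
python3 - <<'E'
from h import *
move([391.7,228.6,77],150)
E
```

```text
t 5.6 pos [392.2 228.4  76.9] shift [ 0.0005 -0.     -0.0001] rot [-0.01  0.03 -0.02] F [ 0.2 -0.8 -0.5] w 84.9
```

Emit:
carry_out([
  [[0,0,0,0,0,0,1],[0,0,0,0,0,0,1],[0,0,0,0,0,0,1],[0,0,0,0,0,0,1],[0,0,0,0,0,0,1]],
])

```text
time: 6.1
eef_pos: [393.7, 228.8, 78.6]
tool_rot: [0.813, 3.031, 0.002]
wrist_force: [0.8, -0.0, 6.3]
grip_width: 61.3
```

Emit:
carry_out([
  [[0,0,-0.01,0,0,0,1],[0,0,-0.025,0,0,0,1],[0,0,-0.045,0,0,0,1],[0,0,-0.07,0,0,0,1],[0,0,-0.1,0,0,0,1],[0,0,-0.13,0,0,0,1],[0,0,-0.155,0,0,0,1],[0,0,-0.17,0,0,0,1],[0,0,-0.17,0,0,0,1]],
])

```text
time: 7.0
eef_pos: [394.1, 229.1, 251.4]
tool_rot: [0.811, 3.027, 0.006]
wrist_force: [0.8, -0.1, -2.3]
grip_width: 60.9
```

```bash
python3 - <<'E'
from h import *
a=np.radians(150)
move([504.5-60*np.cos(a),10-60*np.sin(a),250],150)
print(ctrl.sense()["qpos"])
E
```

```text
t 7.0 pos [394.1 229.1 251.4] shift [-0.2651 -0.1345  0.0024] rot [ 0.34  0.39 -0.02] F [ 0.8 -0.1 -2.3] w 60.9
[ 2.60669451e-01 -1.82621669e-01  1.89498406e+00 -5.54592172e-04
  1.42024740e+00 -7.86173836e-01]
```

Emit:
carry_out([
  [[-0.025,-0.0125,0.001,0,0,0,1],[-0.06,-0.03,0.001,0,0,0,1],[-0.1,-0.05,0.001,0,0,0,1],[-0.14,-0.07,0.001,0,0,0,1],[-0.18,-0.09,0.001,0,0,0,1],[-0.215,-0.11,0.001,0,0,0,1],[-0.24,-0.125,0.001,0,0,0,1],[-0.25,-0.134,0.001,0.3,0.4,0,1],[-0.25,-0.134,0.001,0.3,0.4,0,1],[-0.25,-0.134,0.001,0.3,0.4,0,1]],
])

```text
time: 8.0
eef_pos: [542.8, -11.0, 250.5]
tool_rot: [-0.812, -3.033, -0.002]
wrist_force: [-0.1, 0.4, -0.8]
grip_width: 61.3
```

```bash
python3 - <<'E'
from h import *
move([504.5,10,250],150)
snap("w3")
E
```

```text
t 8.0 pos [542.8 -11.  250.5] shift [ 0.0437 -0.0009  0.0006] rot [ 0.05 -0.14  0.01] F [-0.1  0.4 -0.8] w 61.3
```

View pics/w3.png

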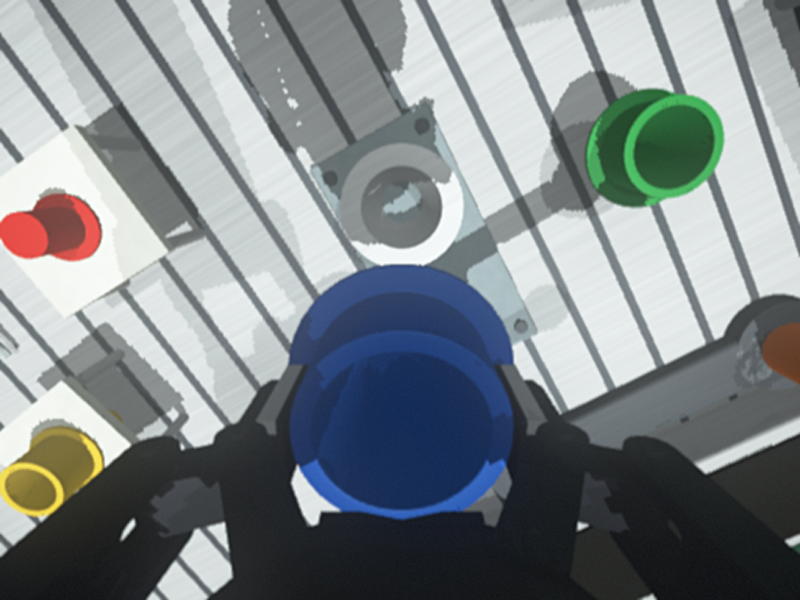

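```bash
python3 - <<'E'
from h import *
s=saved("w3",(401.5,206),72);print(s,saved("w3",(402,206),72), saved("w3",(401.5,424),287))
move([s[0],s[1],76],150)
E
```

```text
[503.7  11.   72. ] [503.8  11.3  72. ] [539.2  -9.6 287. ]
t 8.05 pos [542.8 -10.7 250.8] shift [ 0.0445 -0.0008  0.1749] rot [ 0.05 -0.1   0.05] F [-0.3 -0.3 -2.5] w 61.2
```

Emit:
carry_out([
  [[0.02,0,0,0,0,0,1],[0.042,-0.0005,0.01,0,0,0,1],[0.042,-0.0005,0.035,0,0,0,1],[0.042,-0.0005,0.065,0,0,0,1],[0.042,-0.0005,0.095,0,0,0,1],[0.042,-0.0005,0.12,0,0,0,1],[0.042,-0.0005,0.14,0,0,0,1],[0.042,-0.0005,0.155,0,0,0,1],[0.042,-0.0005,0.163,0,0,0,1],[0.042,-0.0005,0.165,0,0,0,1]],
])

```text
time: 9.05
eef_pos: [505.1, 11.1, 85.2]
tool_rot: [-0.809, -3.032, -0.002]
wrist_force: [-0.2, 0.2, -2.3]
grip_width: 61.3
```

```bash
python3 - <<'E'
from h import *
move([505.9,9.8,75.6],150)
E
```

```text
t 9.05 pos [505.1  11.1  85.2] shift [-0.0014 -0.0008  0.0096] rot [ 0.03 -0.19  0.13] F [-0.2  0.2 -2.3] w 61.3
```

Emit:
carry_out([
  [[-0.001,-0.0005,0.003,0,0,0,1],[-0.001,-0.0005,0.006,0,0,0,1],[-0.001,-0.0005,0.008,0,0,0,1],[-0.001,-0.0005,0.0095,0,0,0,1],[-0.001,-0.0005,0.0095,0,0,0,1]],
])

```text
time: 9.55
eef_pos: [505.9, 10.1, 75.9]
tool_rot: [-0.809, -3.033, -0.002]
wrist_force: [-0.3, 0.5, -2.6]
grip_width: 61.4
```

Emit:
carry_out([
  [[0,0,0.001,0,0,0,1],[0,0,0.002,0,0,0,1],[0,0,0.002,0,0,0,1]],
])

```text
time: 9.85
eef_pos: [506.1, 10.1, 75.6]
tool_rot: [-0.809, -3.033, -0.002]
wrist_force: [-7.4, -0.1, 11.3]
grip_width: 61.0
```

Emit:
carry_out([
  [[0.0015,-0.001,0.001,0,0,0,1],[0.002,-0.001,0.001,0,0,0,1],[0.002,-0.001,0.001,0,0,0,1]],
])

```text
time: 10.15
eef_pos: [505.2, 9.8, 75.6]
tool_rot: [0.81, 3.035, 0.002]
wrist_force: [1.5, -0.5, 4.2]
grip_width: 61.0
```

Emit:
carry_out([
  [[0,0,0,0,0,0,0],[0,0,0,0,0,0,-0.7],[0,0,0,0,0,0,-1],[0,0,0,0,0,0,-1],[0,0,-0.02,0,0,0,-1],[0,0,-0.06,0,0,0,-1],[0,0,-0.105,0,0,0,-1],[0,0,-0.15,0,0,0,-1],[0,0,-0.19,0,0,0,-1],[0,0,-0.22,0,0,0,-1]],
])

```text
time: 11.15
eef_pos: [505.5, 9.5, 298.6]
tool_rot: [0.809, 3.032, 0.002]
wrist_force: [-0.1, -0.9, -0.1]
grip_width: 85.6
```

```bash
python3 - <<'E'
from h import *
a=np.radians(150)
move([504-60*np.cos(a),11-60*np.sin(a),295],150)
move([545.7-60*np.cos(a),-332.8-60*np.sin(a),300],150)
print(ctrl.sense()["qpos"])
E
```

```text
t 11.15 pos [505.5   9.5 298.6] shift [-0.0579  0.0004  0.0038] rot [0.13 0.16 0.13] F [-0.1 -0.9 -0.1] w 85.6
t 11.15 pos [505.5   9.5 298.6] shift [-0.2653 -0.2769 -0.0012] rot [0.13 0.16 0.13] F [-0.1 -0.9 -0.1] w 85.6
[-2.21460146e-01 -6.54901421e-02  1.69650278e+00  1.25242084e-03
  1.50724523e+00 -1.27104936e+00]
```

Emit:
carry_out([
  [[-0.02,0,0,0,0,0,-1],[-0.045,0,0,0,0,0,-1],[-0.058,0,0,0,0,0,-1],[-0.058,0,0,0,0,0,-1],[-0.058,0,0,0,0,0,-1]],
])

```text
time: 11.65
eef_pos: [555.3, -19.2, 298.3]
tool_rot: [0.809, 3.034, 0.002]
wrist_force: [0.3, 1.1, -0.7]
grip_width: 85.2
```

```bash
python3 - <<'E'
from h import *
snap("w4"); find("w4","blue",(504,11),zf=74)
a=np.radians(150)
move([545.7-60*np.cos(a),-332.8-60*np.sin(a),300],150)
E
```

```text
blue flange plane: circ [503.2   9.4] r 39.5 ell [503.4   9.5] [78.1 78.5] area 3123.5
t 11.7 pos [555.2 -19.  298.5] shift [-0.208  -0.277  -0.0017] rot [0.12 0.1  0.14] F [-0.8  0.4 -0.5] w 85.4
```

View pics/w4.png

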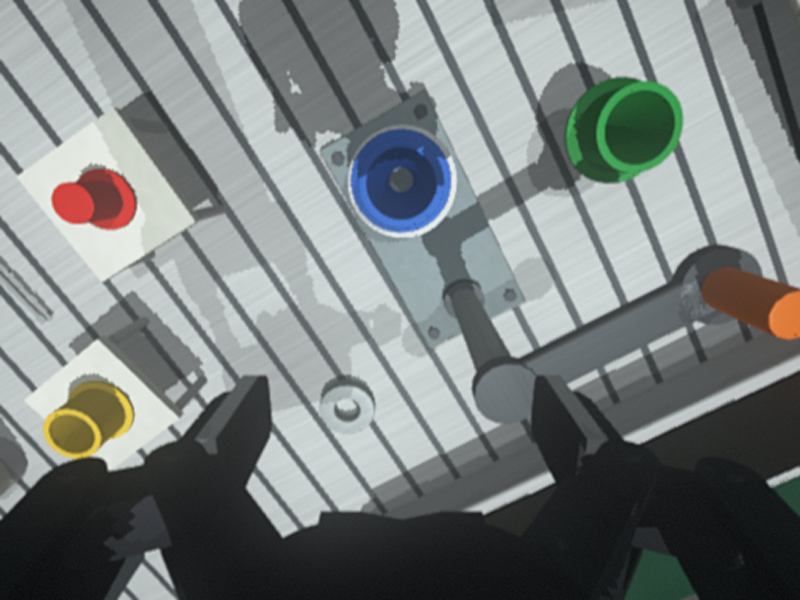

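Emit:
carry_out([
  [[-0.025,-0.033,0,0,0,0,-1],[-0.055,-0.073,0,0,0,0,-1],[-0.085,-0.113,0,0,0,0,-1],[-0.115,-0.153,0,0,0,0,-1],[-0.145,-0.193,0,0,0,0,-1],[-0.175,-0.233,0,0,0,0,-1],[-0.2,-0.265,0,0,0,0,-1],[-0.208,-0.277,0,0,0,0,-1],[-0.208,-0.277,0,0,0,0,-1],[-0.208,-0.277,0,0,0,0,-1]],
])

```text
time: 12.7
eef_pos: [597.6, -361.7, 298.3]
tool_rot: [0.808, 3.034, 0.004]
wrist_force: [-0.2, 0.0, -0.2]
grip_width: 85.2
```

```bash
python3 - <<'E'
from h import *
snap("w5"); find("w5","yellow",(545,-333)); find("w5","red",(400,-198))
move([545.7,-332.8,77],150)
E
```

```text
yellow flange plane: circ [ 542.  -332.2] r 29.2 ell [ 542.1 -332.1] [57.6 58. ] area 1731.0
t 12.75 pos [ 597.8 -361.2  298.5] shift [ 0.0596 -0.0018  0.2214] rot [0.15 0.08 0.22] F [ 0.7  0.6 -1.1] w 85.3
```

Emit:
carry_out([
  [[0.03,-0.001,0.01,0,0,0,-1],[0.063,-0.003,0.04,0,0,0,-1],[0.063,-0.003,0.08,0,0,0,-1],[0.063,-0.003,0.12,0,0,0,-1],[0.063,-0.003,0.155,0,0,0,-0.6],[0.063,-0.003,0.185,0,0,0,-0.4],[0.063,-0.003,0.205,0,0,0,-0.3],[0.063,-0.003,0.2165,0,0,0,-0.3],[0.063,-0.003,0.2165,0,0,0,-0.3],[0.063,-0.003,0.2165,0,0,0,-0.3]],
])

```text
time: 13.75
eef_pos: [543.0, -332.1, 83.4]
tool_rot: [0.805, 3.033, 0.002]
wrist_force: [0.5, -0.5, 0.4]
grip_width: 55.6
```

```bash
python3 - <<'E'
from h import *
move([542,-332.1,82],150)
E
```

```text
t 13.75 pos [ 543.  -332.1   83.4] shift [ 0.0008 -0.0005  0.0014] rot [0.13 0.2  0.26] F [ 0.5 -0.5  0.4] w 55.6
```

Emit:
carry_out([
  [[0,0,0,0,0,0,1],[0,0,0,0,0,0,1],[0,0,0,0,0,0,1],[0,0,0,0,0,0,1]],
])

```text
time: 14.15
eef_pos: [543.7, -332.5, 84.8]
tool_rot: [0.805, 3.031, 0.001]
wrist_force: [0.2, 1.1, 5.9]
grip_width: 47.5
```

Emit:
carry_out([
  [[0,0,-0.01,0,0,0,1],[0,0,-0.025,0,0,0,1],[0,0,-0.045,0,0,0,1],[0,0,-0.07,0,0,0,1],[0,0,-0.1,0,0,0,1],[0,0,-0.13,0,0,0,1],[0,0,-0.155,0,0,0,1],[0,0,-0.165,0,0,0,1]],
])

```text
time: 14.95
eef_pos: [543.8, -333.4, 254.3]
tool_rot: [0.803, 3.025, -0.004]
wrist_force: [-0.1, 0.3, -1.4]
grip_width: 47.0
```

```bash
python3 - <<'E'
from h import *
move([505,9.1,250],150)
E
```

```text
t 14.95 pos [ 543.8 -333.4  254.3] shift [0.2036 0.2782 0.0021] rot [0.03 0.67 0.26] F [-0.1  0.3 -1.4] w 47.0
```

Emit:
carry_out([
  [[0.02,0.027,0.001,0,0,0,1],[0.047,0.065,0.001,0,0,0,1],[0.075,0.105,0.001,0,0,0,1],[0.105,0.145,0.001,0,0,0.2,1],[0.135,0.185,0.001,0,0,0.2,1],[0.165,0.225,0.001,0,0.3,0.2,1],[0.19,0.26,0.001,0,0.6,0.2,1],[0.2035,0.278,0.001,0,0.6,0.2,1],[0.2035,0.278,0.001,0,0.6,0.2,1],[0.2035,0.278,0.001,0,0.6,0.2,1]],
])

```text
time: 15.95
eef_pos: [504.7, 9.0, 250.8]
tool_rot: [0.81, 3.035, -0.001]
wrist_force: [0.3, -0.9, -2.0]
grip_width: 47.1
```

```bash
python3 - <<'E'
from h import *
snap("s2","scene");
d=np.load("pics/s2.npz")["frame"][:,:,::-1][110:290,210:450];cv2.imwrite("pics/s2c.png",cv2.resize(d,None,fx=3,fy=3,interpolation=2))
move([505,9.1,132],150)
E
```

```text
t 16.0 pos [504.9   8.3 250.9] shift [0.0004 0.0007 0.1189] rot [-0.01  0.06  0.05] F [-0.5 -0.2 -0.7] w 47.2
```

View pics/s2c.png

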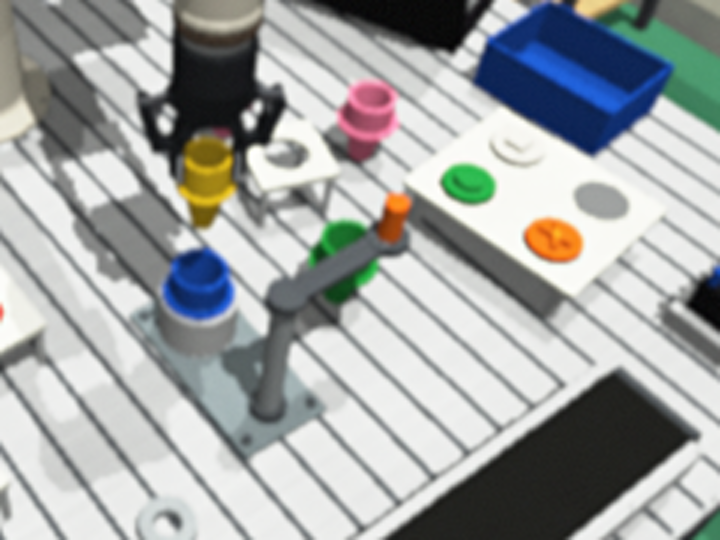

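Yellow hangs upright above the seated blue sleeve (yellow tip at about (205,225), blue rim at (200,265)). Lowering it.

Emit:
carry_out([
  [[0.0005,0,0.01,0,0,0,1],[0.0005,0.0005,0.03,0,0,0,1],[0.0005,0.0005,0.055,0,0,0,1],[0.0005,0.0005,0.08,0,0,0,1],[0.0005,0.0005,0.1,0,0,0,1],[0.0005,0.0005,0.112,0,0,0,1],[0.0005,0.0005,0.119,0,0,0,1],[0.0005,0.0005,0.123,0,0,0,1],[0.0005,0.0005,0.124,0,0,0,1]],
])

```text
time: 16.9
eef_pos: [505.1, 8.7, 127.1]
tool_rot: [0.812, 3.033, -0.001]
wrist_force: [-0.2, -0.2, -1.5]
grip_width: 47.2
```

```bash
python3 - <<'E'
from h import *
move([505,9.1,121.8],150)
E
```

```text
t 16.9 pos [505.1   8.7 127.1] shift [0.0003 0.0003 0.0053] rot [0.   0.09 0.03] F [-0.2 -0.2 -1.5] w 47.2
```

Emit:
carry_out([
  [[0.0003,0.0003,0.002,0,0,0,1],[0.0003,0.0003,0.004,0,0,0,1],[0.0003,0.0003,0.0055,0,0,0,1],[0.0003,0.0003,0.007,0,0,0,1],[0.0003,0.0003,0.0075,0,0,0,1]],
])

```text
time: 17.4
eef_pos: [505.4, 9.1, 121.7]
tool_rot: [0.811, 3.033, -0.001]
wrist_force: [-8.1, 2.5, 15.3]
grip_width: 47.0
```

Emit:
carry_out([
  [[0.001,-0.0005,0.001,0,0,0,1],[0.002,-0.0005,0.001,0,0,0,1],[0.002,-0.0005,0.001,0,0,0,1]],
])

```text
time: 17.7
eef_pos: [504.6, 9.3, 121.7]
tool_rot: [0.811, 3.03, -0.001]
wrist_force: [1.1, -0.1, 4.8]
grip_width: 47.1
```

Emit:
carry_out([
  [[0,0,0,0,0,0,0.1],[0,0,0,0,0,0,-0.4],[0,0,0,0,0,0,-0.7],[0,0,0,0,0,0,-0.7],[0,0,-0.02,0,0,0,-0.7],[0,0,-0.055,0,0,0,-0.7],[0,0,-0.095,0,0,0,-0.7],[0,0,-0.135,0,0,0,-0.7],[0,0,-0.165,0,0,0,-0.7],[0,0,-0.18,0,0,0,-0.7]],
])

```text
time: 18.7
eef_pos: [504.8, 9.5, 304.9]
tool_rot: [0.809, 3.026, -0.001]
wrist_force: [-0.1, 0.7, 0.0]
grip_width: 72.5
```

Emit:
carry_out([
  [[-0.02,0,0,0,0,0,-1],[-0.045,0,0,0,0,0,-1],[-0.06,0,0,0,0,0,-1],[-0.06,0,0,0,0,0,-1],[-0.06,0,0,0,0,0,-1]],
])

```text
time: 19.2
eef_pos: [556.1, -20.2, 304.2]
tool_rot: [0.81, 3.028, -0.0]
wrist_force: [0.6, -0.0, -0.5]
grip_width: 85.7
```

```bash
python3 - <<'E'
from h import *
snap("w6"); find("w6","yellow",(504,10),zf=114); find("w6","blue",(504,10),zf=74)
a=np.radians(150)
move([399-60*np.cos(a),-198.5-60*np.sin(a),300],150)
E
```

```text
yellow flange plane: circ [502.9   9.1] r 29.5 ell [503.   9.] [58.3 58.7] area 2114.5
blue flange plane: circ [503.5   9.4] r 39.3 ell [503.4   9.5] [77.9 78.4] area 3033.5
t 19.25 pos [556.  -20.1 304.5] shift [-0.013  -0.233   0.0042] rot [0.1  0.42 0.06] F [-0.1  0.3 -0.7] w 85.5
```

View pics/w6.png

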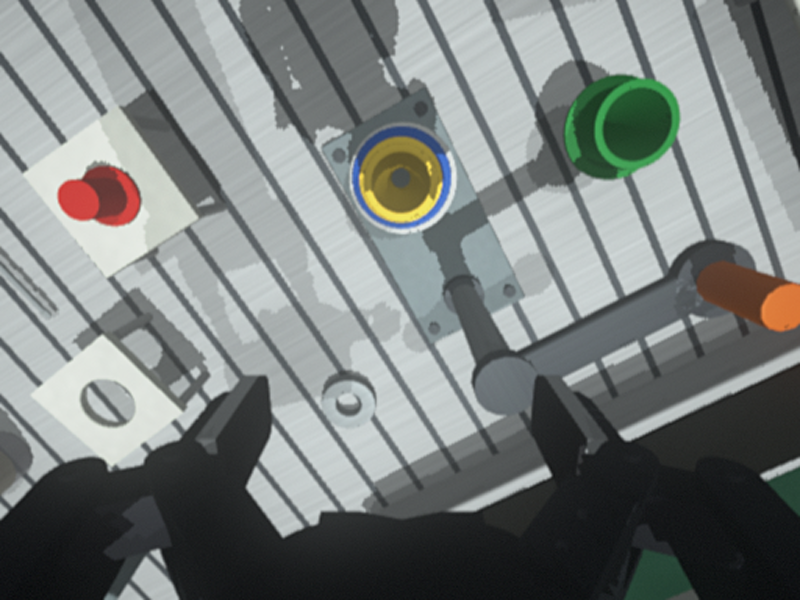

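Yellow sits concentric in blue, centred at about (400,180); measured within 0.6 mm of it. On to the red cone.

Emit:
carry_out([
  [[-0.002,-0.03,0,0,0,0,-1],[-0.004,-0.07,0.001,0,0,0,-1],[-0.006,-0.11,0.002,0,0,0,-1],[-0.009,-0.15,0.003,0,0,0,-1],[-0.011,-0.19,0.004,0,0.2,0,-1],[-0.013,-0.22,0.004,0,0.4,0,-1],[-0.013,-0.233,0.004,0,0.4,0,-1],[-0.013,-0.233,0.004,0,0.4,0,-1],[-0.013,-0.233,0.004,0,0.4,0,-1]],
])

```text
time: 20.15
eef_pos: [451.2, -227.4, 300.2]
tool_rot: [0.81, 3.034, 0.004]
wrist_force: [1.2, 0.4, -0.1]
grip_width: 85.9
```

```bash
python3 - <<'E'
from h import *
snap("w7"); find("w7","red",(399,-198.5))
print(ctrl.sense()["qpos"])
move([399,-198.5,83],150)
E
```

```text
red flange plane: circ [ 397.7 -201.9] r 23.0 ell [ 397.6 -201.9] [44.8 45.8] area 1029.0
[-0.70729887 -0.06418752  1.69210075  0.00244736  1.51368682 -1.75708574]
t 20.2 pos [ 451.4 -227.2  300.3] shift [ 0.0599 -0.0017  0.2172] rot [0.14 0.03 0.14] F [-0.   0.1  0.3] w 85.5
```

Emit:
carry_out([
  [[0.03,-0.002,0.01,0,0,0,-1],[0.0593,-0.0053,0.04,0,0,0,-1],[0.0593,-0.0053,0.08,0,0,0,-1],[0.0593,-0.0053,0.12,0,0,0,-0.5],[0.0593,-0.0053,0.155,0,0,0,-0.3],[0.0593,-0.0053,0.185,0,0,0,0],[0.0593,-0.0053,0.205,0,0,0,0],[0.0593,-0.0053,0.2155,0,0,0,0],[0.0593,-0.0053,0.2155,0,0,0,0],[0.0593,-0.0053,0.2155,0,0,0,0]],
])

```text
time: 21.2
eef_pos: [398.6, -201.9, 85.7]
tool_rot: [0.807, 3.034, 0.002]
wrist_force: [0.7, -1.3, 0.9]
grip_width: 42.7
```

Emit:
carry_out([
  [[0,0,0,0,0,0,1],[0,0,0,0,0,0,1],[0,0,0,0,0,0,1],[0,0,0,0,0,0,1]],
])

```text
time: 21.6
eef_pos: [399.7, -202.7, 87.2]
tool_rot: [0.807, 3.031, 0.001]
wrist_force: [0.2, 1.1, 7.1]
grip_width: 29.2
```

Emit:
carry_out([
  [[0,0,-0.01,0,0,0,1],[0,0,-0.025,0,0,0,1],[0,0,-0.045,0,0,0,1],[0,0,-0.075,0,0,0,1],[0,0,-0.11,0,0,0,1],[0,0,-0.145,0,0,0,1],[0,0,-0.175,0,0,0,1],[0,0,-0.19,0,0,0,1]],
])

```text
time: 22.4
eef_pos: [399.3, -203.2, 280.9]
tool_rot: [0.806, 3.027, -0.003]
wrist_force: [1.0, -0.2, -0.7]
grip_width: 29.1
```

```bash
python3 - <<'E'
from h import *
move([504.5,8.9,275],150)
E
```

```text
t 22.4 pos [ 399.3 -203.2  280.9] shift [0.0142 0.2364 0.0059] rot [0.04 0.56 0.18] F [ 1.  -0.2 -0.7] w 29.1
```

Emit:
carry_out([
  [[0.001,0.02,0,0,0,0,1],[0.003,0.055,0.001,0,0,0,1],[0.006,0.095,0.002,0,0,0,1],[0.009,0.135,0.003,0,0.2,0.1,1],[0.011,0.175,0.004,0,0.4,0.2,1],[0.013,0.21,0.005,0,0.55,0.2,1],[0.0142,0.232,0.006,0,0.55,0.2,1],[0.0142,0.2364,0.006,0,0.55,0.2,1],[0.0142,0.2364,0.006,0,0.55,0.2,1],[0.0142,0.2364,0.006,0,0.55,0.2,1]],
])

```text
time: 23.4
eef_pos: [504.2, 8.0, 275.1]
tool_rot: [0.815, 3.034, 0.0]
wrist_force: [1.7, -0.6, -0.7]
grip_width: 28.7
```

```bash
python3 - <<'E'
from h import *
snap("s3","scene"); 
d=np.load("pics/s3.npz")["frame"][:,:,::-1][130:270,220:400];cv2.imwrite("pics/s3c.png",cv2.resize(d,None,fx=4,fy=4,interpolation=2))
move([504.7,8.9,164.2],150)
E
```

```text
t 23.45 pos [504.2   7.9 275.1] shift [1.000e-04 1.100e-03 1.109e-01] rot [ 0.02  0.01 -0.09] F [-0.3 -0.4 -1.3] w 28.7
```

View pics/s3c.png

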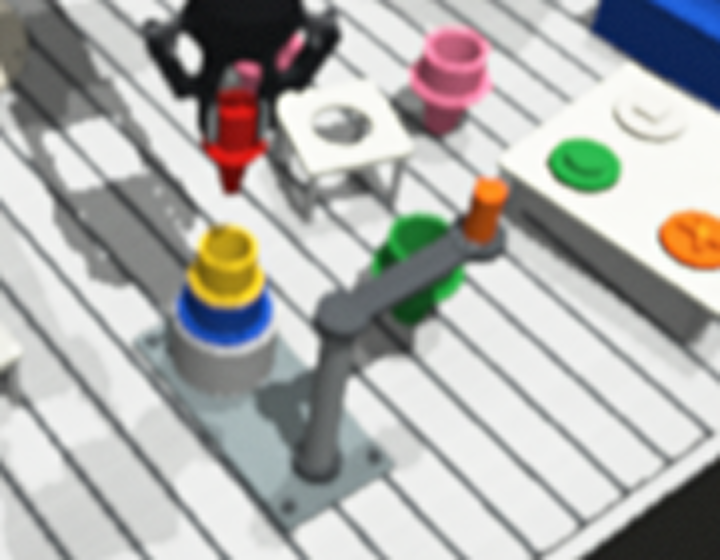

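Red hangs upright over the stack (tip at (232,190), yellow rim at (228,245)). Lowering it.

Emit:
carry_out([
  [[0,0.001,0.01,0,0,0,1],[0,0.001,0.03,0,0,0,1],[0,0.001,0.055,0,0,0,1],[0,0.001,0.078,0,0,0,1],[0,0.001,0.094,0,0,0,1],[0,0.001,0.102,0,0,0,1],[0,0.001,0.106,0,0,0,1],[0,0.001,0.106,0,0,0,1]],
])

```text
time: 24.25
eef_pos: [504.7, 8.5, 169.0]
tool_rot: [0.816, 3.034, 0.0]
wrist_force: [-0.0, -0.1, -0.4]
grip_width: 29.0
```

```bash
python3 - <<'E'
from h import *
move([504.7,8.9,164.2],150)
E
```

```text
t 24.25 pos [504.7   8.5 169. ] shift [0.0002 0.0004 0.0048] rot [ 0.01  0.   -0.12] F [-0.  -0.1 -0.4] w 29.0
```

Emit:
carry_out([
  [[0.0002,0.0004,0.002,0,0,0,1],[0.0002,0.0004,0.0035,0,0,0,1],[0.0002,0.0004,0.005,0,0,0,1],[0.0002,0.0004,0.0062,0,0,0,1],[0.0002,0.0004,0.0065,0,0,0,1]],
])

```text
time: 24.75
eef_pos: [505.2, 8.9, 164.2]
tool_rot: [0.816, 3.032, 0.0]
wrist_force: [-4.1, 0.5, 8.9]
grip_width: 28.5
```

Seated at the predicted height (164.2). Relieve the side load, then release.

Emit:
carry_out([
  [[0.0005,0,0.0005,0,0,0,1],[0.001,0,0.0005,0,0,0,1],[0.001,0,0.0005,0,0,0,1]],
])

```text
time: 25.05
eef_pos: [504.9, 9.3, 164.2]
tool_rot: [0.815, 3.031, 0.0]
wrist_force: [0.5, -0.9, 2.3]
grip_width: 28.8
```

Emit:
carry_out([
  [[0,0,0,0,0,0,0.3],[0,0,0,0,0,0,0],[0,0,0,0,0,0,-0.3],[0,0,0,0,0,0,-0.3],[0,0,-0.02,0,0,0,-0.3],[0,0,-0.05,0,0,0,-0.3],[0,0,-0.085,0,0,0,-0.3],[0,0,-0.12,0,0,0,-0.5],[0,0,-0.14,0,0,0,-0.8],[0,0,-0.14,0,0,0,-1]],
])

```text
time: 26.05
eef_pos: [506.2, 9.0, 308.0]
tool_rot: [0.813, 3.024, 0.001]
wrist_force: [-0.9, 0.9, 0.7]
grip_width: 85.5
```

Emit:
carry_out([
  [[-0.02,0,0,0,0,0,-1],[-0.045,0,0,0,0,0,-1],[-0.06,0,0,0,0,0,-1],[-0.06,0,0,0,0,0,-1],[-0.06,0,0,0,0,0,-1]],
])

```text
time: 26.55
eef_pos: [557.4, -20.9, 307.0]
tool_rot: [0.814, 3.027, 0.001]
wrist_force: [0.0, 0.3, 0.2]
grip_width: 85.0
```

```bash
python3 - <<'E'
from h import *
snap("w8"); find("w8","red",(504,10),zf=154); find("w8","yellow",(504,10),zf=114); find("w8","blue",(504,10),zf=74)
move([634,140,310],123)
E
```

```text
red flange plane: circ [502.8   9.4] r 23.6 ell [502.6   9.4] [46.8 47. ] area 1721.5
blue flange plane: circ [503.4   9.5] r 39.3 ell [503.4   9.5] [77.9 78.4] area 2996.5
t 26.6 pos [557.3 -20.6 307.5] shift [ 0.0142  0.1775 -0.0022] rot [ 0.24  0.39 26.9 ] F [-0.2  0.1 -0.8] w 85.3
```

View pics/w8.png

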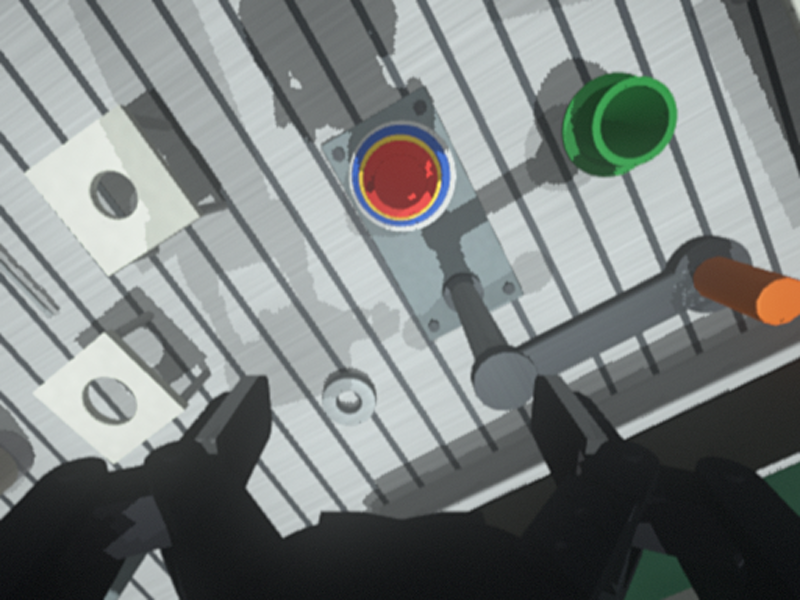

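```bash
python3 - <<'E'
from h import *
print(saved("w8",(782,301),254),saved("w8",(713,270),206),saved("w8",(505,379),206),saved("w8",(505,379),214))
E
```

```text
[635.5 136.6 254. ] [632.4 137.9 206. ] [634.6   6.6 206. ] [630.    6.9 214. ]
```

Emit:
carry_out([
  [[0.002,0.03,0,0,0,6,-1],[0.005,0.07,0,0,0,12,-1],[0.008,0.11,0,0,0,18,-1],[0.011,0.15,0,0,0,24,-1],[0.012,0.1757,0,0.2,0.4,26.9,-1],[0.012,0.1757,0,0.2,0.4,26.9,-1],[0.012,0.1757,0.025,0.2,0.4,26.9,-1],[0.012,0.1757,0.05,0.2,0.4,26.9,-1],[0.012,0.1757,0.07,0.2,0.4,26.9,-0.6],[0.012,0.1757,0.082,0.2,0.4,26.9,-0.2]],
])

```text
time: 27.6
eef_pos: [634.0, 136.6, 223.7]
tool_rot: [-1.497, -2.759, 0.002]
wrist_force: [-0.1, 0.4, 0.3]
grip_width: 58.9
```

Emit:
carry_out([
  [[0,0,0.002,0,0,0,0.25],[0,0,0.002,0,0,0,0.25],[0,0,0.002,0,0,0,0.25]],
])

```text
time: 27.9
eef_pos: [634.5, 136.5, 223.2]
tool_rot: [-1.498, -2.761, 0.0]
wrist_force: [-0.4, -0.4, 0.1]
grip_width: 31.8
```

```bash
python3 - <<'E'
from h import *
s=ctrl.sense();R=Ro.from_rotvec(s["tool_rot"])
move([635,137,221],123)
for th in np.append(np.linspace(1.55,0.02,13)[1:],-.015):
    p=np.array([634+130*-np.cos(th),8+130*np.sin(th),221])
    print(round(th,2),np.round(R.inv().apply(p-s["eef_pos"])/1000,3))
E
```

```text
t 27.9 pos [634.5 136.5 223.2] shift [0.0002 0.0007 0.0022] rot [-0.02 -0.03  0.02] F [-0.4 -0.4  0.1] w 31.8
1.42 [ 0.011 -0.016  0.002]
1.3 [ 0.017 -0.032  0.002]
1.17 [ 0.021 -0.048  0.002]
1.04 [ 0.022 -0.065  0.002]
0.91 [ 0.022 -0.081  0.002]
0.78 [ 0.02  -0.097  0.002]
0.66 [ 0.015 -0.113  0.002]
0.53 [ 0.009 -0.129  0.002]
0.4 [ 0.    -0.143  0.002]
0.28 [-0.01  -0.156  0.002]
0.15 [-0.021 -0.168  0.002]
0.02 [-0.034 -0.178  0.002]
-0.02 [-0.038 -0.181  0.002]
```

Emit:
carry_out([
  [[0.011,-0.016,0.001,0,0,0,0.25],[0.017,-0.032,0.001,0,0,0,0.25],[0.021,-0.048,0.001,0,0,0,0.25],[0.022,-0.065,0.001,0,0,0,0.25],[0.022,-0.081,0.001,0,0,-5,0.25],[0.02,-0.097,0.001,0,0,-11,0.25],[0.015,-0.113,0.001,0,0,-17,0.25],[0.009,-0.129,0.001,0,0,-23,0.25],[0,-0.143,0.001,0,0,-29,0.25],[-0.01,-0.156,0.001,0,0,-35,0.25]],
])

```text
time: 28.9
eef_pos: [509.5, 42.8, 223.9]
tool_rot: [0.591, 3.083, 0.001]
wrist_force: [1.2, 0.6, -1.2]
grip_width: 32.1
```

```bash
python3 - <<'E'
from h import *
s=ctrl.sense();R=Ro.from_rotvec(s["tool_rot"])
move([504,8,221],165)
for th in (.15,.05,0,-.02,-.03):
    p=np.array([634+130*-np.cos(th),8+130*np.sin(th),222])
    print(round(th,2),np.round(R.inv().apply(p-s["eef_pos"])/1000,3))
E
```

```text
t 28.9 pos [509.5  42.8 223.9] shift [-0.0077 -0.0344  0.0029] rot [ 0.06  0.12 -6.7 ] F [ 1.2  0.6 -1.2] w 32.1
0.15 [-0.002 -0.016  0.002]
0.05 [-0.005 -0.028  0.002]
0 [-0.008 -0.034  0.002]
-0.02 [-0.009 -0.037  0.002]
-0.03 [-0.009 -0.038  0.002]
```

Emit:
carry_out([
  [[-0.002,-0.012,0.001,0,0,-3,0.25],[-0.004,-0.022,0.001,0,0,-6,0.25],[-0.006,-0.029,0.001,0,0,-6,0.25],[-0.008,-0.034,0.001,0,0,-6,0.25],[-0.008,-0.037,0.001,0,0,-6,0.25],[-0.008,-0.038,0.001,0,0,-6,0.25],[-0.008,-0.038,0.001,0,0,-6,0.25]],
])

```text
time: 29.6
eef_pos: [504.8, 7.0, 223.8]
tool_rot: [0.429, 3.105, 0.01]
wrist_force: [6.6, 9.3, -0.4]
grip_width: 32.0
```

Emit:
carry_out([
  [[0,0.002,0,0,0,0,0.1],[0,0.002,0,0,0,0,-0.3],[0,0.002,0,0,0,0,-0.5],[0,0.002,-0.015,0,0,0,-0.5],[0,0.002,-0.04,0,0,0,-0.5],[0,0.002,-0.075,0,0,0,-0.5],[0,0.002,-0.11,0,0,0,-0.5],[0,0.002,-0.14,0,0,0,-0.5],[0,0.002,-0.14,0,0,0,-0.5]],
])

```text
time: 30.5
eef_pos: [505.9, 7.4, 369.1]
tool_rot: [0.428, 3.096, 0.008]
wrist_force: [-0.3, -0.2, -0.1]
grip_width: 64.1
```

Emit:
carry_out([
  [[0.03,0,0,0,0,0,-0.5],[0.07,0,0,0,0,0,-0.5],[0.1,0,0,0,0,0,-0.5],[0.13,0,0,0,0,0,-0.5],[0.14,0,0,0,0,0,-0.5],[0.14,0,0,0,0,0,-0.5]],
])

```text
time: 31.1
eef_pos: [370.8, 45.5, 366.7]
tool_rot: [0.428, 3.095, 0.008]
wrist_force: [-0.1, 0.9, 0.5]
grip_width: 64.1
```

```bash
python3 - <<'E'
from h import *
snap("s4","scene");snap("t4","top")
a=np.load("pics/s4.npz")["frame"][:,:,::-1][130:250,240:360];b=np.load("pics/t4.npz")["frame"][:,:,::-1][120:240,190:310]
cv2.imwrite("pics/f.png",cv2.resize(np.hstack([a,b]),None,fx=3.3,fy=3.3,interpolation=2))
print({k:np.round(v,2) for k,v in ctrl.sense().items() if k in("time","eef_pos","wrist_force")})
E
```

```text
{'time': np.float64(31.2), 'eef_pos': array([371.82,  45.11, 366.66]), 'wrist_force': array([ 0.21, -0.66, -0.46])}
```

View pics/f.png

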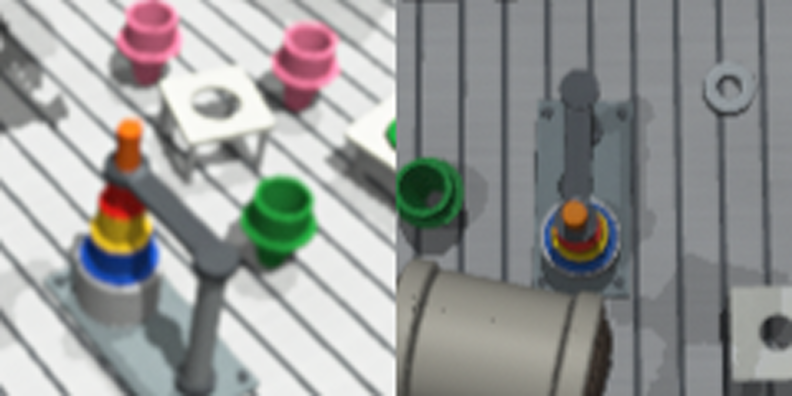

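The stack is upright and fully nested. The keeper lies along the plate's axis, over the red cone, and nothing touches the gripper.

```bash
python3 -c "
from cell import ctrl
print(ctrl.finish_job())"
```

```text
the job is handed in; nothing more can be done
None
```

The taper stack is built and the job is handed in at about 31 s; the system gave no verdict. I swung the keeper out to about 1.5 rad, then lowered blue, yellow and red in order, releasing each before the next. I then pushed the keeper back until it met its closed stop, with about 11 N of side force.

- **Seating height:** Each part met resistance within 0.1 mm of the tool height predicted for full seating.
- **Centring:** From the wrist camera, the blue, yellow and red flange centres agree within about 1 mm. The blue centre is about 1.6 mm from where I read the socket centre, within the 2 mm of play and the camera's accuracy. In the last wrist picture yellow shows only as a thin ring under red, so my colour detection did not pick it up. Its own measurement, taken before red went in, was 0.6 mm from blue.
- **Final pictures:** The scene and top views show the stack upright under the closed keeper, with the gripper clear. I moved nothing else, and the bearing ring looked undisturbed. I did not measure the other bystanders at the end.
- **Small disagreement:** While each part was in the gripper, the tool sat 1.5–2 mm off the camera's reading of that part. I allowed for this when placing and eased off the small side loads (4–8 N) before each release.

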